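# Release the vacuum bento case at its valve

### The arm

A 6-joint arm with a two-finger parallel gripper is mounted at the origin on the work surface. World frame = base frame: x ahead of the robot, y to its left, z up, the work surface at z = 0. Lengths are in m, angles in rad, forces in N, time in s.
With the tool pointing down it reaches from about 0.35 to 0.85 m from the base axis. Payload 8.1 kg.
Tool frame: the origin (TCP) lies midway between the tips of the shut fingers; the grasp point (between the pads) lies 19 mm behind it; z points along the fingers, y is the direction in which the jaws open and shut (so a half turn about z gives the same grasp; the last joint's range is limited). The gripper opens to 93 mm and grips with 3 to 60 N. Pads are 15 mm wide; open, the fingers measure 128 mm over their backs; the gripper's body (75 mm by 188 mm) begins 65 mm behind the grasp point.
Start: joints at [-1.334, 0.13, 1.488, -0, 1.523, -0.085], TCP at [0.19, -0.569, 0.219] pointing down, gripper open.
Joint ranges: [-2.96, 2.96], [-0.89, 2.26], [0.02, 2.5], [-1.34, 4.48], [0, 2.73], [-2.66, 2.66]. Speed limits (rad/s): [2.39, 2.39, 2.79, 3.14, 3.14, 3.14].

### API

Orientations are given as a rotation vector (axis times angle).
In Python, from plant import robot gives the robot as it stands. The module is installed in compiled form; this text tells all that it offers.
- The arm moves only by the shell command python3 -m pendant 'ROWS' [FORCE]. ROWS is JSON, a list of rows, each an object with "translation": the shift along the tool's x, y, z in mm, a list of three; "twist": the turn, a rotation vector about the tool's x, y, z in rad, a list of three; "grip": the opening, from -1 (shut) to 1 (fully open). A call has exactly 10 rows; each row shifts and turns the pose as measured when the row begins, along the tool's axes as they then stand; what a row does not reach is not made up. A row lasts 1/10 s, in which the tool goes at most 50 mm and 8.59 degrees, less where a joint would pass 70% of its speed; a pose out of reach is approached as far as the arm can. A call is refused whole if a number of a shift passes 50 or a number of a turn 0.15, either way. A call with a gripper value outside its range is refused whole. The fingers move at their own pace and stop on an object; FORCE is the grip in N (left out, the last holds). Time passes only in rows, so rows that do not move let the fingers close, or fill a call up. It gives the time, the measured TCP pose, the force and the opening at its end, in the units of the state.
- robot.read_state(): the state, without advancing time (a new reading comes with each control period).
- robot.read_camera(name): name is "scene" or "top" or "wrist"; returns (picture, depth): 480x640x3 uint8, red, green, blue; 480x640 float32, m along the optical axis (not along the pixel's ray), 0 where there is no reading.
- robot.camera_info(name): a dict with "vertical_fov" (degrees; the focal length in pixels is half the picture's height over the tangent of half this angle, whatever the lens; pixels are square), "cx", "cy" (the principal point, pixels), "cam_to_world" (4x4, takes a point from camera to world coordinates). Camera axes: x right, y up, looking along -z (the intrinsics and any distortion apply to the point x, -y, -z); pixel columns grow to the right and rows downward; lengths in m; the calibration is good to about 2 mm. A picture is of the moment at which its call begins: read the wrist's pose just before it. camera_info takes no time and is no camera call; for the wrist camera it gives the pose at the moment of the call.
- robot.close_job(): hands the job in, once; it reports no verdict.
The state is a dict: "t": time; "q": joint angles; "dq": joint speeds; "joint_torque": joint torques, N m; "tool_pos": TCP position; "orientation": TCP orientation; "force": force on the tool from outside, world axes, zero at the start; "wrist_torque": the same for the moment, N m; "opening": finger opening in m.
Only numpy, scipy, OpenCV 4.12 (cv2) and the standard library are available. Lean on these libraries where they do the work, as an engineer would, in place of code of your own. Each camera call takes 0.05 s, during which the arm holds its last target. There are 200 camera calls.

### The job

Let the vacuum out of the bento case: unscrew the tiny knurled lock nut of the valve on its lid all the way up to its end stop (counter-clockwise seen from above), then press the freed brass pin tip straight down with the fingers, gently, until the red flag on the lid has popped up, hold it so for a moment, and let go so that the pin springs back up. The pin is thin, so never bear down hard on it, and leave the tub, the rice press and the paddle where they are.

Things in the scene. Friction and masses are not known exactly. Their poses are not given: they have to be found in the camera images.
- case: Bento case: dark box 200 x 130 mm, pale lid 208 x 138 mm, 70 mm high to the flat top of the lid; fixed on the 20 mm thick bamboo board. Origin: centre of its underside; x along its length, z up. The valve axis stands upright at x = 40 mm, y = 20 mm in this frame, the flag at x = -60 mm, y = -30 mm.
- nut_mid (a point): Centre of the lock nut, on the valve axis, turning with the nut. Steel, knurled, 15.6 mm diameter, 10 mm high, red mark on top; at first 25 to 27 mm above the lid. Unscrewing, it rises 13 mm per turn (2.07 mm per rad) on the brass pin. If held at one height while turned, the pin screws down through it instead and springs back on release.
- nut (a joint): Angle of the lock nut, rad, about the upward axis: 0 screwed down on the valve neck (starts at 0 to 0.6), grows counter-clockwise seen from above (unscrewing), hard stop at 6.5, fully up. Friction 0.06 N m; it stays where it is left. The pin can be pushed down only as far as the nut has risen.
- neck (a point): Centre of the top of the valve neck, a steel tube of 12 mm diameter standing 20 mm above the lid; the screwed-down nut sits on it and the brass pin slides in it.
- pin_tip: Brass tip cap of the valve pin, 9 mm diameter, 10 mm tall, flat top; origin at the centre of its top face, z up, 51.5 mm above the lid when the pin is up. At the start it stands 20 to 21 mm above the top of the nut, 8 mm with the nut fully up. More than 14 N on it bends it.
- stem (a joint): How far the pin is pushed down, m: 0 up, end at 0.016. Its return spring is weak (1.5 N, plus 0.1 N per mm). After 1.5 to 9.5 mm of free travel (varies, cannot be seen) it meets the valve plug, which gives way at 6 N (8 to 9 N with the spring), slides in 2 mm and stays there; then comes a stiff stop of 9 N per mm.
- flag (a joint): Height of the red flag, a round red button of 16 mm diameter set in a black ring on the lid, m: 0 down, level with the ring; rises by 4 mm for each mm the plug is pushed, to 0.008 when the plug is fully in (vacuum released). It stays up by itself.
- tub: Cypress tub with copper hoops, open on top, 170 mm wide, 85 mm high, loose on the board; origin at the centre of its underside. Not to be moved.
- press: Spring-loaded rice press, white plastic box 160 x 75 mm with a green plate and handle on two springs, 88 mm high, loose on the board; origin at the centre of its underside. Not to be moved.
- paddle: Flat wooden rice paddle, about 226 mm long, blade 62 mm wide, 8 mm thick, lying on the board; origin on its underside between handle and blade, x towards the blade. Not to be moved.

How it is judged:
By the outcome, as a careful person would: the job done as asked, in the order asked, and still so for the second after the job is handed in, with the robot touching nothing.
It also fails if it takes over 72 s, if anything falls off the work surface, if the arm or the gripper's body presses on something with over 40 N, if the wrist force passes 120 N, or if a joint passes its speed limit or range.

## Working session

There is one attempt and no reset: what is moved stays moved. The work goes in short steps, Python scripts to look and compute and a shell command to move; the robot and the scene stay as the last step left them, time stands still between calls to the robot, and variables do not carry over. Pictures are saved under pics/ and viewed, about 8 in all and at most 12, crops included, and the job is handed in when it is done.

```bash
mkdir -p pics; cat > h.py <<'E'
import numpy as np, cv2
from plant import robot
from scipy.spatial.transform import Rotation as R
def snap(n,f):
    info=robot.camera_info(n); im,d=robot.read_camera(n)
    cv2.imwrite('pics/'+f+'.png',im[:,:,::-1]); np.savez('pics/'+f+'.npz',im=im,d=d,M=info['cam_to_world'],f=240/np.tan(np.radians(info['vertical_fov']/2)),cx=info['cx'],cy=info['cy'])
    return info
def load(f): return np.load('pics/'+f+'.npz')
def cloud(s):
    d=s['d'];v,u=np.mgrid[:480,:640]
    P=np.stack([(u-s['cx'])/s['f']*d,-(v-s['cy'])/s['f']*d,-d,np.ones_like(d)],-1)
    W=(P@s['M'].T)[...,:3]; W[d==0]=np.nan
    return W
def rel(p,rotz=None):
    st=robot.read_state(); r=R.from_rotvec(st['orientation'])
    return r.inv().apply(np.array(p)-st['tool_pos'])*1000
E
python3 - <<'E'
from h import *
for n in('top','scene'):
    i=snap(n,n+'0'); print({k:v for k,v in i.items()})
a=cv2.imread('pics/top0.png');b=cv2.imread('pics/scene0.png')
s=robot.read_state();print(s)
E
```

```text
{'vertical_fov': 54.10008775188972, 'cx': 327.444949719659, 'cy': 235.96757657952557, 'cam_to_world': array([[ 0.02260444,  0.99569713, -0.08986803,  0.57277002],
       [-0.9996435 ,  0.021233  , -0.01618762, -0.01219607],
       [-0.0142098 ,  0.0902019 ,  0.99582212,  1.01826621],
       [ 0.        ,  0.        ,  0.        ,  1.        ]])}
{'vertical_fov': 44.273783640528535, 'cx': 324.4381297694932, 'cy': 233.0925929592623, 'cam_to_world': array([[-0.8963132 , -0.36848389,  0.24666227,  0.92485612],
       [ 0.44326391, -0.729742  ,  0.52057058,  0.57963181],
       [-0.01182205,  0.57593077,  0.81741299,  1.04052723],
       [ 0.        ,  0.        ,  0.        ,  1.        ]])}
{'t': 0.1, 'q': array([-1.33438032e+00,  1.31041683e-01,  1.48916044e+00, -1.96740080e-05,
        1.52299271e+00, -8.54015054e-02]), 'dq': array([-0.00135646, -0.00206673, -0.00181915,  0.00042306, -0.0003299 ,
       -0.0010823 ]), 'joint_torque': array([ 9.69125467e-04, -5.61340249e+01, -4.93097556e+01,  7.69661483e-02,
        2.91433081e-02, -6.00625094e-05]), 'tool_pos': array([ 0.18966974, -0.56870178,  0.21772406]), 'orientation': array([-3.09943410e+00, -5.03076927e-01,  2.20515696e-04]), 'force': array([-0.31020674, -0.22258521, -0.1544085 ]), 'wrist_torque': array([-0.02955554,  0.0140638 ,  0.01500255]), 'opening': 0.09310719544407996}
```

View pics/top0.png

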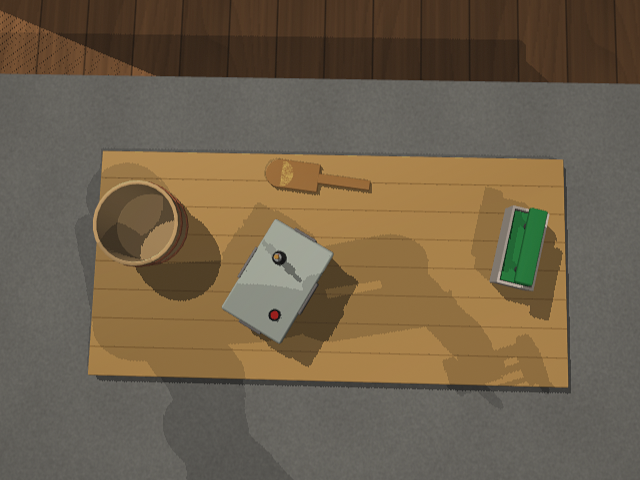

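View pics/scene0.png

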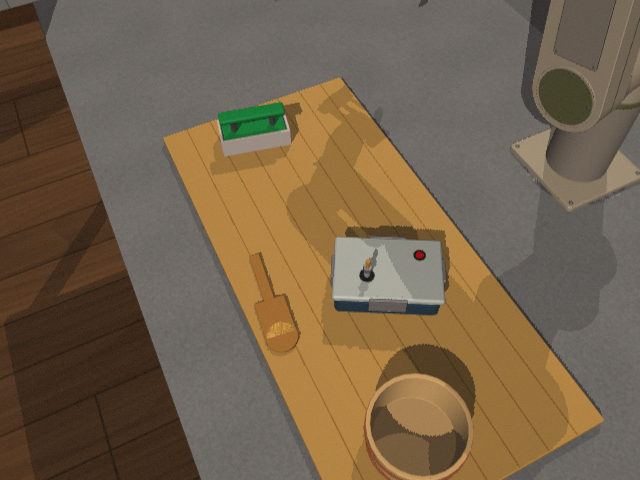

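The top view shows the case at about (278,280), the valve at (279,258) and the flag at (274,315). The tub is at (140,222), the paddle at (320,175) and the press at (522,248). Next I'll measure the lid and valve.

```bash
python3 - <<'E'
from h import *
for f in('top0','scene0'):
    s=load(f);W=cloud(s);im=s['im'].astype(int)
    m=(abs(W[...,2]-.09)<.006)
    m&=(abs(W[...,0]-.5)<.2)&(abs(W[...,1]-.07)<.15)
    n,l,st,c=cv2.connectedComponentsWithStats(m.astype(np.uint8)); k=1+np.argmax(st[1:,4]); P=W[l==k]
    print(f,st[k],np.median(P[:,2]))
    r=cv2.minAreaRect((P[:,:2]*1000).astype(np.float32)); print(r)
    c=np.array(r[0]);
    red=(im[...,0]>120)&(im[...,1]<50)&(im[...,2]<60)&(abs(W[...,2]-.09)<.02); print('flag',np.nanmean(W[red],0),red.sum())
    hi=(W[...,2]>.105)&(np.hypot(W[...,0]-c[0]/1000,W[...,1]-c[1]/1000)<.09)&(W[...,2]<.16)
    print('valve',hi.sum(),np.nanmedian(W[hi],0),np.nanmax(W[hi],0))
    for p in W[hi][:40]: print(p.round(4),end=' ')
    print()
E
```

```text
top0 [ 222  219  112  124 7509] 0.0908911891770281
((567.9180908203125, 99.96917724609375), (145.9674530029297, 216.0821990966797), 60.38763427734375)
flag [0.50020521 0.10358476 0.09275751] 47
valve 57 [0.61206809 0.09590812 0.1227353 ] [0.61915039 0.10588258 0.14435465]
[0.6187 0.1015 0.1248] [0.6189 0.1001 0.121 ] [0.6189 0.098  0.1223] [0.6189 0.096  0.1227] [0.6192 0.0946 0.119 ] [0.6171 0.1042 0.1182] [0.6159 0.0993 0.1418] [0.616  0.0976 0.1407] [0.6159 0.0953 0.1435] [0.617  0.096  0.1226] [0.6171 0.0942 0.1218] [0.6172 0.0923 0.1213] [0.6139 0.1008 0.1438] [0.6141 0.0994 0.1408] [0.614  0.0971 0.1442] [0.6142 0.0955 0.1417] [0.6141 0.0933 0.1441] [0.6152 0.0942 0.1209] [0.6152 0.0922 0.1222] [0.6155 0.0908 0.117 ] [0.613  0.1056 0.1213] [0.6121 0.1008 0.144 ] [0.6122 0.099  0.1429] [0.6123 0.0974 0.1414] [0.6122 0.0953 0.1431] [0.6123 0.0935 0.1424] [0.6133 0.0942 0.1211] [0.6133 0.092  0.1229] [0.6133 0.09   0.1241] [0.6112 0.1059 0.1187] [0.6103 0.101  0.1415] [0.6102 0.0988 0.1444] [0.6104 0.0974 0.1407] [0.6104 0.0952 0.1432] [0.6106 0.0939 0.1388] [0.6114 0.0941 0.1213]
[... 592 characters left out ...]
97 0.1423] [0.6141 0.0965 0.1389] [0.6136 0.099  0.1421] [0.6123 0.1003 0.1429] [0.6101 0.1002 0.1414] [0.6083 0.1007 0.1407] [0.615  0.0982 0.1385] [0.6133 0.0989 0.1384] [0.6124 0.1007 0.1403] [0.6108 0.1015 0.1403] [0.6147 0.098  0.1347] [0.6138 0.1    0.1369] [0.6126 0.1014 0.138 ] [0.6103 0.1011 0.1359] [0.6145 0.0912 0.1215] [0.6121 0.0909 0.1193] [0.615  0.0987 0.1325] [0.6137 0.1001 0.1336] [0.6122 0.101  0.1339] [0.6099 0.1009 0.132 ] [0.6045 0.096  0.1211] [0.6152 0.0926 0.1204] [0.6133 0.093  0.1198] [0.6148 0.0987 0.129 ] [0.6139 0.1007 0.1312] [0.6117 0.1006 0.1294] [0.609  0.0997 0.1262] [0.605  0.097  0.1194] [0.6048 0.1    0.1235] [0.617  0.0923 0.1179] [0.6171 0.0959 0.1232]
```

```bash
python3 -m pendant '[{"translation":[35,-29,0],"twist":[0,0,0],"grip":1},{"translation":[35,-29,0],"twist":[0,0,0],"grip":1},{"translation":[35,-29,0],"twist":[0,0,0],"grip":1},{"translation":[35,-29,0],"twist":[0,0,0],"grip":1},{"translation":[35,-29,0],"twist":[0,0,0],"grip":1},{"translation":[35,-29,0],"twist":[0,0,0],"grip":1},{"translation":[35,-29,0],"twist":[0,0,0],"grip":1},{"translation":[35,-29,0],"twist":[0,0,0],"grip":1},{"translation":[35,-29,0],"twist":[0,0,0],"grip":1},{"translation":[35,-29,0],"twist":[0,0,0],"grip":1}]' 25
python3 -c "
from h import *
s=robot.read_state();print(s['q'],s['tool_pos'],rel([.612,.098,.2]))"
```

```text
t: 1.1
tool_pos: [0.4334, -0.1712, 0.213]
orientation: [-3.095, -0.486, 0.005]
force: [0.9, -0.3, 0.4]
opening: 0.0929
[-0.49028512 -0.23005264  1.84700247  0.00489862  1.53226845  0.769098  ] [ 0.43337085 -0.17118244  0.21296765] [ 252.49857745 -201.43366769   14.30614724]
```

```bash
python3 -m pendant '[{"translation":[36,-29,0],"twist":[0,0,0],"grip":1},{"translation":[36,-29,0],"twist":[0,0,0],"grip":1},{"translation":[36,-29,0],"twist":[0,0,0],"grip":1},{"translation":[36,-29,0],"twist":[0,0,0],"grip":1},{"translation":[36,-29,0],"twist":[0,0,0],"grip":1},{"translation":[36,-29,0],"twist":[0,0,0],"grip":1},{"translation":[30,-22,0],"twist":[0,0,0],"grip":1},{"translation":[0,0,0],"twist":[0,0,0.14],"grip":1},{"translation":[0,0,0],"twist":[0,0,0.14],"grip":1},{"translation":[0,0,0],"twist":[0,0,0],"grip":1}]'
python3 -c "
from h import *
s=robot.read_state();print(s['q'],s['tool_pos'],rel([.612,.098,.2]),s['dq'])
snap('wrist','w1')"
```

```text
t: 2.1
tool_pos: [0.6116, 0.1114, 0.2078]
orientation: [-3.133, -0.049, 0.019]
force: [0.1, -0.4, 1.2]
opening: 0.0929
[0.09201661 0.20379282 1.4263898  0.00944256 1.52260478 1.63105589] [0.61159283 0.11142869 0.20780881] [ 0.07841749 13.50254915  7.69077649] [ 0.00965569  0.01474995 -0.00382983 -0.00441856  0.00105696 -0.11203979]
```

View pics/w1.png

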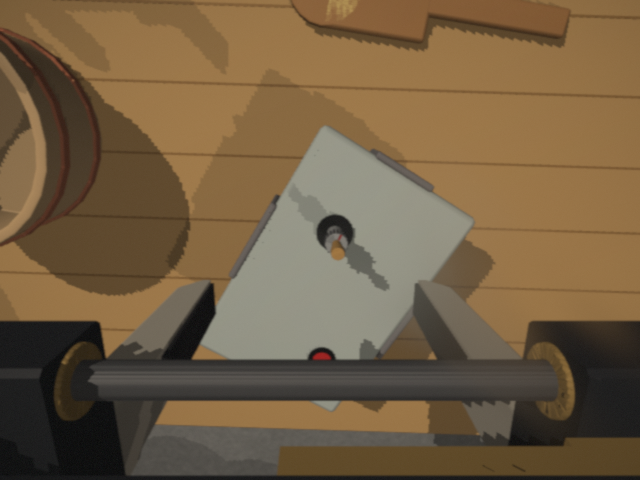

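The wrist view shows the pin tip at (337,253), the nut at about (335,238) and the flag at (321,354).

```bash
python3 - <<'E'
from h import *
s=load('w1');W=cloud(s);W=W[(np.hypot(W[...,0]-.612,W[...,1]-.098)<.03)]
z=W[:,2]
for a,b in((.136,.15),(.126,.135),(.116,.125)):
    P=W[(z>a)&(z<b)]; print(len(P),P.mean(0),P.min(0),P.max(0))
    if len(P)>5: print(cv2.minEnclosingCircle((P[:,:2]*1000).astype(np.float32)))
print(np.median(z[z<.1]))
E
```

```text
174 [0.6125009  0.09814287 0.14119378] [0.60765381 0.09353794 0.13619538] [0.61612298 0.10235209 0.1433958 ]
((612.0308227539062, 97.93788146972656), 4.4406514167785645)
25 [0.6147372  0.09845077 0.13094012] [0.61211333 0.09446111 0.12639359] [0.61624479 0.10224204 0.13486175]
((613.1171875, 98.35157775878906), 4.017995357513428)
306 [0.61422839 0.09846754 0.12058247] [0.60457007 0.08998697 0.11602234] [0.62024328 0.10593938 0.12469574]
((611.7747802734375, 98.03135681152344), 8.50655746459961)
0.09061208884710165
```

```bash
cat >> h.py <<'E'
def rep(z,xy=(.612,.098)):
    s=robot.read_state(); r=R.from_rotvec(s['orientation']); zt=r.apply([0,0,1])
    tw=r.inv().apply(np.cross(zt,[0,0,-1]))
    x=r.apply([1,0,0])
    print('t',round(s['t'],2),'q',s['q'].round(3)[[0,5]],'pos',s['tool_pos'].round(4),'yaw',round(np.arctan2(x[1],x[0]),3),'move',rel([*xy,z]).round(1),'tilt',tw.round(3),'F',s['force'].round(1),'T',s['wrist_torque'].round(3),'op',round(s['opening'],4))
E
python3 -m pendant '[{"translation":[0,13.5,0],"twist":[0,0,0],"grip":1},{"translation":[0,0,0],"twist":[0,0,0.14],"grip":1},{"translation":[0,0,0],"twist":[0,0,0.14],"grip":1},{"translation":[0,0,0],"twist":[0,0,0.14],"grip":1},{"translation":[0,0,0],"twist":[0,0,0.14],"grip":1},{"translation":[0,0,0],"twist":[0,0,0.14],"grip":1},{"translation":[0,0,0],"twist":[0,0,0.14],"grip":1},{"translation":[0,0,0],"twist":[0,0,0],"grip":1},{"translation":[0,0,0],"twist":[0,0,0],"grip":1},{"translation":[0,0,0],"twist":[0,0,0],"grip":1}]'
python3 -c "
from h import *
rep(.098)"
```

```text
t: 3.15
tool_pos: [0.6108, 0.084, 0.2081]
orientation: [-2.889, 1.234, 0.021]
force: [0.7, -0.1, 0.7]
opening: 0.0931
t 3.15 q [0.05  2.428] pos [0.6108 0.084  0.2081] yaw -0.808 move [ -7.9 -11.1 110.1] tilt [0.005 0.012 0.   ] F [ 0.7 -0.1  0.7] T [0.081 0.013 0.022] op 0.0931
```

```bash
python3 -m pendant '[{"translation":[-8,-11,0],"twist":[0.005,0.012,0],"grip":1},{"translation":[0,0,0],"twist":[0,0,0],"grip":1},{"translation":[0,0,10],"twist":[0,0,0],"grip":1},{"translation":[0,0,20],"twist":[0,0,0],"grip":1},{"translation":[0,0,15],"twist":[0,0,0],"grip":1},{"translation":[0,0,0],"twist":[0,0,0],"grip":1},{"translation":[0,0,0],"twist":[0,0,0],"grip":1},{"translation":[0,0,0],"twist":[0,0,0],"grip":1},{"translation":[0,0,0],"twist":[0,0,0],"grip":1},{"translation":[0,0,0],"twist":[0,0,0],"grip":1}]'
python3 -c "
from h import *
rep(.098)"
```

```text
t: 4.15
tool_pos: [0.6137, 0.0993, 0.1613]
orientation: [-2.894, 1.22, -0.003]
force: [-0.2, 0.0, 0.6]
opening: 0.0929
t 4.15 q [0.078 2.447] pos [0.6137 0.0993 0.1613] yaw -0.798 move [-0.4  2.2 63.3] tilt [-0.001 -0.002 -0.   ] F [-0.2  0.   0.6] T [ 0.068 -0.012  0.02 ] op 0.0929
```

```bash
python3 -m pendant '[{"translation":[-0.4,2,10],"twist":[0,0,0],"grip":1},{"translation":[0,0,20],"twist":[0,0,0],"grip":1},{"translation":[0,0,18],"twist":[0,0,0],"grip":0.2},{"translation":[0,0,8],"twist":[0,0,0],"grip":-0.3},{"translation":[0,0,4],"twist":[0,0,0],"grip":-0.4},{"translation":[0,0,0],"twist":[0,0,0],"grip":-0.4},{"translation":[0,0,0],"twist":[0,0,0],"grip":-0.4},{"translation":[0,0,0],"twist":[0,0,0],"grip":-0.4},{"translation":[0,0,0],"twist":[0,0,0],"grip":-0.4},{"translation":[0,0,0],"twist":[0,0,0],"grip":-0.4}]'
python3 -c "
from h import *
rep(.098)
snap('wrist','w2')"
```

```text
t: 5.15
tool_pos: [0.615, 0.0979, 0.1028]
orientation: [-2.891, 1.219, -0.014]
force: [0.6, 0.0, -0.4]
opening: 0.0333
t 5.15 q [0.076 2.445] pos [0.615  0.0979 0.1028] yaw -0.798 move [-2.2  2.1  4.8] tilt [-0.007 -0.007  0.   ] F [ 0.6  0.  -0.4] T [0.109 0.03  0.018] op 0.0333
```

View pics/w2.png

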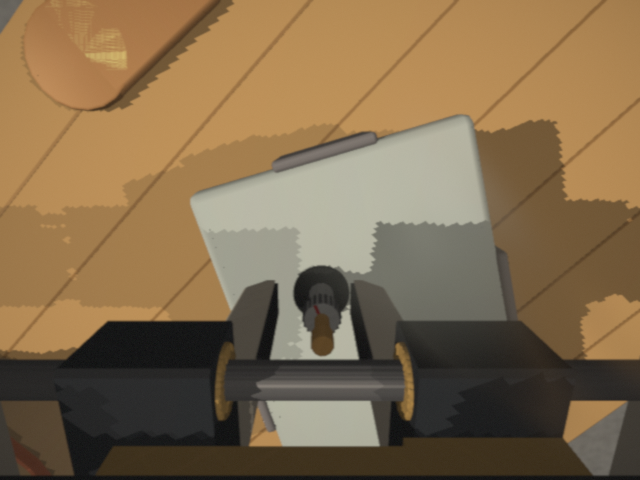

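The nut sits at (322,318) between the fingers at 275 and 352, about 2 mm toward +y, which agrees with the computed correction. I'll correct and close.

```bash
python3 -m pendant '[{"translation":[-2.2,2.1,4.5],"twist":[-0.007,-0.007,0],"grip":-0.4},{"translation":[0,0,0],"twist":[0,0,0],"grip":-0.4},{"translation":[0,0,0],"twist":[0,0,0],"grip":-0.4},{"translation":[0,0,0],"twist":[0,0,0],"grip":-0.5},{"translation":[0,0,0],"twist":[0,0,0],"grip":-0.6},{"translation":[0,0,0],"twist":[0,0,0],"grip":-1},{"translation":[0,0,0],"twist":[0,0,0],"grip":-1},{"translation":[0,0,0],"twist":[0,0,0],"grip":-1},{"translation":[0,0,0],"twist":[0,0,0],"grip":-1},{"translation":[0,0,0],"twist":[0,0,0],"grip":-1}]' 20
python3 -c "
from h import *
rep(.098)"
```

```text
t: 6.2
tool_pos: [0.611, 0.0972, 0.0981]
orientation: [2.893, -1.22, -0.003]
force: [-1.0, -0.4, 0.2]
opening: 0.0148
t 6.2 q [0.075 2.445] pos [0.611  0.0972 0.0981] yaw -0.798 move [ 0.1 -1.3  0.1] tilt [ 0.002  0.001 -0.   ] F [-1.  -0.4  0.2] T [-0.024  0.094  0.026] op 0.0148
```

```bash
python3 -m pendant '[{"translation":[0,0,-0.2],"twist":[0,0,-0.1],"grip":-1},{"translation":[0,0,-0.3],"twist":[0,0,-0.15],"grip":-1},{"translation":[0,0,-0.3],"twist":[0,0,-0.15],"grip":-1},{"translation":[0,0,-0.3],"twist":[0,0,-0.15],"grip":-1},{"translation":[0,0,-0.3],"twist":[0,0,-0.15],"grip":-1},{"translation":[0,0,-0.3],"twist":[0,0,-0.15],"grip":-1},{"translation":[0,0,-0.3],"twist":[0,0,-0.15],"grip":-1},{"translation":[0,0,-0.3],"twist":[0,0,-0.15],"grip":-1},{"translation":[0,0,0],"twist":[0,0,0],"grip":-1},{"translation":[0,0,0],"twist":[0,0,0],"grip":-1}]'
python3 -c "
from h import *
rep(.1005)"
```

```text
t: 7.2
tool_pos: [0.611, 0.097, 0.1005]
orientation: [3.091, 0.557, -0.004]
force: [-1.1, -0.2, 1.2]
opening: 0.0146
t 7.2 q [0.075 1.29 ] pos [0.611  0.097  0.1005] yaw 0.356 move [ 1.3 -0.6 -0. ] tilt [0.    0.003 0.   ] F [-1.1 -0.2  1.2] T [-0.165  0.18   0.014] op 0.0146
```

```bash
python3 -m pendant '[{"translation":[0,0,-0.3],"twist":[0,0,-0.15],"grip":-1},{"translation":[0,0,-0.3],"twist":[0,0,-0.15],"grip":-1},{"translation":[0,0,-0.3],"twist":[0,0,-0.15],"grip":-1},{"translation":[0,0,-0.3],"twist":[0,0,-0.15],"grip":-1},{"translation":[0,0,-0.3],"twist":[0,0,-0.15],"grip":-1},{"translation":[0,0,-0.3],"twist":[0,0,-0.15],"grip":-1},{"translation":[0,0,-0.3],"twist":[0,0,-0.15],"grip":-1},{"translation":[0,0,-0.3],"twist":[0,0,-0.15],"grip":-1},{"translation":[0,0,-0.3],"twist":[0,0,-0.15],"grip":-1},{"translation":[0,0,-0.3],"twist":[0,0,-0.15],"grip":-1}]'
python3 -c "
from h import *
rep(.1036)
snap('wrist','w3')"
```

```text
t: 8.2
tool_pos: [0.6112, 0.0968, 0.1036]
orientation: [-1.885, -2.513, 0.004]
force: [-1.6, -1.3, 0.1]
opening: 0.0145
t 8.2 q [ 0.075 -0.208] pos [0.6112 0.0968 0.1036] yaw 1.855 move [ 0.9  1.1 -0. ] tilt [-0.002  0.001 -0.   ] F [-1.6 -1.3  0.1] T [-0.123  0.059 -0.048] op 0.0145
```

View pics/w3.png

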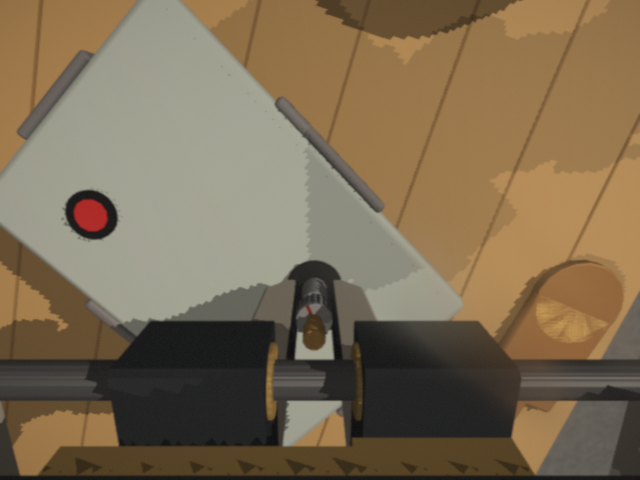

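The red mark at (310,310) is where it was relative to the fingers, so the nut turns with the jaws (2.65 rad so far). Continuing.

```bash
python3 -m pendant '[{"translation":[0,0,-0.3],"twist":[0,0,-0.15],"grip":-1},{"translation":[0,0,-0.3],"twist":[0,0,-0.15],"grip":-1},{"translation":[0,0,-0.3],"twist":[0,0,-0.15],"grip":-1},{"translation":[0,0,-0.3],"twist":[0,0,-0.15],"grip":-1},{"translation":[0,0,-0.3],"twist":[0,0,-0.15],"grip":-1},{"translation":[0,0,-0.3],"twist":[0,0,-0.15],"grip":-1},{"translation":[0,0,-0.3],"twist":[0,0,-0.15],"grip":-1},{"translation":[0,0,-0.3],"twist":[0,0,-0.15],"grip":-1},{"translation":[0,0,-0.3],"twist":[0,0,-0.15],"grip":-1},{"translation":[0,0,-0.3],"twist":[0,0,-0.15],"grip":-1}]'
python3 -m pendant '[{"translation":[0,0,-0.3],"twist":[0,0,-0.15],"grip":-1},{"translation":[0,0,-0.3],"twist":[0,0,-0.15],"grip":-1},{"translation":[0,0,-0.3],"twist":[0,0,-0.15],"grip":-1},{"translation":[0,0,-0.3],"twist":[0,0,-0.15],"grip":-1},{"translation":[0,0,-0.2],"twist":[0,0,-0.1],"grip":-1},{"translation":[0,0,0],"twist":[0,0,0],"grip":-1},{"translation":[0,0,0],"twist":[0,0,0],"grip":-0.4},{"translation":[0,0,0],"twist":[0,0,0],"grip":-0.4},{"translation":[0,0,0],"twist":[0,0,0],"grip":-0.4},{"translation":[0,0,0],"twist":[0,0,0],"grip":-0.4}]'
python3 -c "
from h import *
rep(.108)"
```

```text
t: 9.25
tool_pos: [0.6114, 0.0971, 0.1066]
orientation: [0.313, -3.124, 0.001]
force: [-1.1, -0.7, 0.9]
opening: 0.0145
t: 10.25
tool_pos: [0.6117, 0.0976, 0.108]
orientation: [1.332, -2.844, -0.0]
force: [-1.0, 0.0, -0.0]
opening: 0.0279
t 10.25 q [ 0.076 -2.371] pos [0.6117 0.0976 0.108 ] yaw -2.266 move [-0.5  0.   0. ] tilt [ 0.001 -0.001 -0.   ] F [-1.  0. -0.] T [ 0.124 -0.101 -0.034] op 0.0279
```

```bash
python3 -m pendant '[{"translation":[0,0,0],"twist":[0,0,0.15],"grip":-0.4},{"translation":[0,0,0],"twist":[0,0,0.15],"grip":-0.4},{"translation":[0,0,0],"twist":[0,0,0.15],"grip":-0.4},{"translation":[0,0,0],"twist":[0,0,0.15],"grip":-0.4},{"translation":[0,0,0],"twist":[0,0,0.15],"grip":-0.4},{"translation":[0,0,0],"twist":[0,0,0.15],"grip":-0.4},{"translation":[0,0,0],"twist":[0,0,0.15],"grip":-0.4},{"translation":[0,0,0],"twist":[0,0,0.15],"grip":-0.4},{"translation":[0,0,0],"twist":[0,0,0.15],"grip":-0.4},{"translation":[0,0,0],"twist":[0,0,0.15],"grip":-0.4}]'
python3 -m pendant '[{"translation":[0,0,0],"twist":[0,0,0.15],"grip":-0.4},{"translation":[0,0,0],"twist":[0,0,0.15],"grip":-0.4},{"translation":[0,0,0],"twist":[0,0,0.15],"grip":-0.4},{"translation":[0,0,0],"twist":[0,0,0.1],"grip":-0.4},{"translation":[0,0,0],"twist":[0,0,0],"grip":-0.4},{"translation":[0,0,0],"twist":[0,0,0],"grip":-0.4},{"translation":[0,0,0],"twist":[0,0,0],"grip":-0.4},{"translation":[0,0,0],"twist":[0,0,0],"grip":-0.4},{"translation":[0,0,0],"twist":[0,0,0],"grip":-0.4},{"translation":[0,0,0],"twist":[0,0,0],"grip":-0.4}]'
python3 -c "
from h import *
rep(.108,(.6113,.0973))"
```

```text
t: 11.25
tool_pos: [0.612, 0.0979, 0.1078]
orientation: [-0.973, -2.987, -0.0]
force: [0.7, -0.1, -0.9]
opening: 0.0281
t: 12.25
tool_pos: [0.6122, 0.0982, 0.1077]
orientation: [-1.751, -2.609, -0.001]
force: [0.2, -1.1, -0.8]
opening: 0.0278
t 12.25 q [ 0.076 -0.313] pos [0.6122 0.0982 0.1077] yaw 1.959 move [-0.5 -1.2 -0.3] tilt [ 0. -0. -0.] F [ 0.2 -1.1 -0.8] T [ 0.034 -0.075  0.03 ] op 0.0278
```

```bash
python3 -m pendant '[{"translation":[-0.4,-0.7,-0.3],"twist":[0,0,0],"grip":-0.6},{"translation":[0,0,0],"twist":[0,0,0],"grip":-1},{"translation":[0,0,0],"twist":[0,0,0],"grip":-1},{"translation":[0,0,0],"twist":[0,0,0],"grip":-1},{"translation":[0,0,0],"twist":[0,0,0],"grip":-1},{"translation":[0,0,-0.3],"twist":[0,0,-0.15],"grip":-1},{"translation":[0,0,-0.3],"twist":[0,0,-0.15],"grip":-1},{"translation":[0,0,-0.3],"twist":[0,0,-0.15],"grip":-1},{"translation":[0,0,-0.3],"twist":[0,0,-0.15],"grip":-1},{"translation":[0,0,-0.3],"twist":[0,0,-0.15],"grip":-1}]'
python3 -c "
from h import *
rep(.1097,(.6113,.0973))"
python3 -m pendant '[{"translation":[0,0,-0.2],"twist":[0,0,-0.1],"grip":-1},{"translation":[0,0,-0.2],"twist":[0,0,-0.1],"grip":-1},{"translation":[0,0,-0.2],"twist":[0,0,-0.1],"grip":-1},{"translation":[0,0,-0.1],"twist":[0,0,-0.05],"grip":-1},{"translation":[0,0,-0.1],"twist":[0,0,-0.05],"grip":-1},{"translation":[0,0,-0.1],"twist":[0,0,-0.05],"grip":-1},{"translation":[0,0,-0.1],"twist":[0,0,-0.05],"grip":-1},{"translation":[0,0,-0.1],"twist":[0,0,-0.05],"grip":-1},{"translation":[0,0,-0.1],"twist":[0,0,-0.05],"grip":-1},{"translation":[0,0,-0.1],"twist":[0,0,-0.05],"grip":-1}]'
python3 -c "
from h import *
rep(.1097,(.6113,.0973))"
```

```text
t: 13.25
tool_pos: [0.611, 0.0972, 0.1095]
orientation: [-0.663, -3.07, 0.0]
force: [-1.2, -1.3, 1.1]
opening: 0.0149
t 13.25 q [ 0.075 -1.071] pos [0.611  0.0972 0.1095] yaw 2.716 move [-0.2  0.3 -0.2] tilt [-0.    -0.001  0.   ] F [-1.2 -1.3  1.1] T [-0.076  0.08  -0.037] op 0.0149
t: 14.25
tool_pos: [0.611, 0.097, 0.1109]
orientation: [0.401, -3.115, -0.0]
force: [-1.7, -2.0, -0.2]
opening: 0.0146
t 14.25 q [ 0.075 -1.752] pos [0.611  0.097  0.1109] yaw -2.886 move [-0.4  0.2  1.2] tilt [ 0.    -0.001  0.   ] F [-1.7 -2.  -0.2] T [-0.008  0.138 -0.043] op 0.0146
```

```bash
python3 -m pendant '[{"translation":[0,0,-0.1],"twist":[0,0,-0.05],"grip":-1},{"translation":[0,0,-0.1],"twist":[0,0,-0.05],"grip":-1},{"translation":[0,0,-0.05],"twist":[0,0,-0.03],"grip":-1},{"translation":[0,0,-0.05],"twist":[0,0,-0.03],"grip":-1},{"translation":[0,0,-0.05],"twist":[0,0,-0.03],"grip":-1},{"translation":[0,0,0],"twist":[0,0,-0.03],"grip":-1},{"translation":[0,0,0],"twist":[0,0,-0.03],"grip":-1},{"translation":[0,0,0],"twist":[0,0,-0.03],"grip":-1},{"translation":[0,0,0],"twist":[0,0,-0.03],"grip":-1},{"translation":[0,0,0],"twist":[0,0,-0.03],"grip":-1}]'
python3 -c "
from h import *
rep(.1097,(.6113,.0973))"
```

```text
t: 15.25
tool_pos: [0.6121, 0.0978, 0.1112]
orientation: [-0.943, 2.995, 0.002]
force: [-1.9, 0.3, 0.9]
opening: 0.0148
t 15.25 q [ 0.075 -2.107] pos [0.6121 0.0978 0.1112] yaw -2.532 move [0.9 0.1 1.5] tilt [0.001 0.002 0.   ] F [-1.9  0.3  0.9] T [-0.04   0.231 -0.295] op 0.0148
```

Wrist torque jumped to -0.295 N m, so the nut is at its end stop. Releasing and rising for a check.

```bash
python3 -m pendant '[{"translation":[0,0,0],"twist":[0,0,0.02],"grip":-0.3},{"translation":[0,0,0],"twist":[0,0,0],"grip":-0.3},{"translation":[0,0,0],"twist":[0,0,0],"grip":-0.3},{"translation":[0,0,-10],"twist":[0,0,0.15],"grip":-0.3},{"translation":[0,0,-20],"twist":[0,0,0.15],"grip":-0.3},{"translation":[0,0,-20],"twist":[0,0,0.15],"grip":-0.3},{"translation":[0,0,-10],"twist":[0,0,0.15],"grip":-0.3},{"translation":[0,0,0],"twist":[0,0,0],"grip":-0.3},{"translation":[0,0,0],"twist":[0,0,0],"grip":-0.3},{"translation":[0,0,0],"twist":[0,0,0],"grip":-0.3}]' 20
python3 - <<'E'
from h import *
rep(.15,(.6115,.0975))
snap('wrist','w4')
s=load('w4');W=cloud(s);W=W[(np.hypot(W[...,0]-.6115,W[...,1]-.0975)<.012)&(W[...,2]<.15)]
z=W[:,2]
for a,b in((.138,.15),(.129,.137),(.11,.128)):
    P=W[(z>a)&(z<b)]; print(len(P),np.median(P,0) if len(P) else '')
    if len(P)>5: print(cv2.minEnclosingCircle((P[:,:2]*1000).astype(np.float32)))
E
```

```text
t: 16.25
tool_pos: [0.6121, 0.098, 0.1716]
orientation: [0.023, 3.14, 0.003]
force: [-0.1, -0.5, -0.1]
opening: 0.0326
t 16.25 q [ 0.075 -1.482] pos [0.6121 0.098  0.1716] yaw 3.127 move [ 0.6 -0.5 21.6] tilt [ 0.002  0.001 -0.   ] F [-0.1 -0.5 -0.1] T [ 0.036 -0.138  0.064] op 0.0326
222 [0.6107215  0.09772669 0.14177241]
((611.456787109375, 97.6543960571289), 4.592457294464111)
442 [0.60816375 0.09784734 0.13377608]
((611.5715942382812, 97.28257751464844), 8.81053638458252)
87 [0.60679047 0.09785853 0.12443676]
((608.7289428710938, 97.77093505859375), 8.084981918334961)
```

View pics/w4.png

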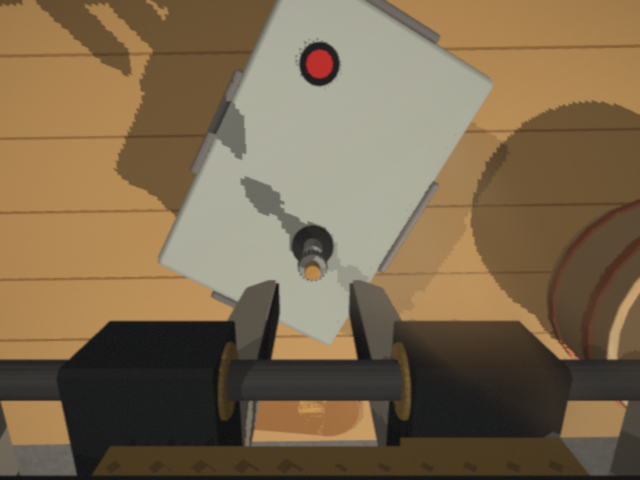

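Pin top is at 0.1417 and nut top at 0.1337. The 8 mm gap confirms the nut is fully up. The flag is down at (320,64). I'll shut the fingers and go just above the tip.

```bash
python3 -m pendant '[{"translation":[0.6,-0.5,0],"twist":[0.002,0.001,0],"grip":-1},{"translation":[0,0,0],"twist":[0,0,0],"grip":-1},{"translation":[0,0,0],"twist":[0,0,0],"grip":-1},{"translation":[0,0,8],"twist":[0,0,0],"grip":-1},{"translation":[0,0,8],"twist":[0,0,0],"grip":-1},{"translation":[0,0,4],"twist":[0,0,0],"grip":-1},{"translation":[0,0,2],"twist":[0,0,0],"grip":-1},{"translation":[0,0,0],"twist":[0,0,0],"grip":-1},{"translation":[0,0,0],"twist":[0,0,0],"grip":-1},{"translation":[0,0,0],"twist":[0,0,0],"grip":-1}]' 20
python3 -c "
from h import *
rep(.1417,(.6115,.0975))"
```

```text
t: 17.3
tool_pos: [0.6092, 0.0972, 0.1437]
orientation: [-0.016, -3.136, 0.001]
force: [-0.0, 0.1, 0.4]
opening: 0.0008
t 17.3 q [ 0.075 -1.485] pos [0.6092 0.0972 0.1437] yaw 3.131 move [-2.3  0.3  1.9] tilt [-0.001 -0.006 -0.   ] F [-0.   0.1  0.4] T [ 0.065 -0.152  0.008] op 0.0008
```

Correct x, then approach in small steps.

```bash
python3 -m pendant '[{"translation":[-2.2,0.3,0],"twist":[-0.001,-0.006,0],"grip":-1},{"translation":[0,0,0],"twist":[0,0,0],"grip":-1},{"translation":[0,0,0],"twist":[0,0,0],"grip":-1},{"translation":[0,0,0.5],"twist":[0,0,0],"grip":-1},{"translation":[0,0,0.5],"twist":[0,0,0],"grip":-1},{"translation":[0,0,0.5],"twist":[0,0,0],"grip":-1},{"translation":[0,0,0.5],"twist":[0,0,0],"grip":-1},{"translation":[0,0,0.5],"twist":[0,0,0],"grip":-1},{"translation":[0,0,0],"twist":[0,0,0],"grip":-1},{"translation":[0,0,0],"twist":[0,0,0],"grip":-1}]'
python3 -c "
from h import *
rep(.1417,(.6115,.0975))"
```

```text
t: 18.3
tool_pos: [0.6123, 0.0976, 0.142]
orientation: [0.016, 3.139, 0.001]
force: [1.0, 0.5, -0.5]
opening: 0.0007
t 18.3 q [ 0.075 -1.485] pos [0.6123 0.0976 0.142 ] yaw 3.131 move [ 0.8 -0.1  0.3] tilt [0.001 0.002 0.   ] F [ 1.   0.5 -0.5] T [ 0.016 -0.138  0.015] op 0.0007
```

```bash
python3 -m pendant '[{"translation":[0.5,0,0.5],"twist":[0,0,0],"grip":-1},{"translation":[0,0,0.5],"twist":[0,0,0],"grip":-1},{"translation":[0,0,0.5],"twist":[0,0,0],"grip":-1},{"translation":[0,0,0.5],"twist":[0,0,0],"grip":-1},{"translation":[0,0,0],"twist":[0,0,0],"grip":-1},{"translation":[0,0,0],"twist":[0,0,0],"grip":-1},{"translation":[0,0,0],"twist":[0,0,0],"grip":-1},{"translation":[0,0,0],"twist":[0,0,0],"grip":-1},{"translation":[0,0,0],"twist":[0,0,0],"grip":-1},{"translation":[0,0,0],"twist":[0,0,0],"grip":-1}]'
python3 -c "
from h import *
rep(.1417,(.6115,.0975))"
```

```text
t: 19.3
tool_pos: [0.6122, 0.0976, 0.141]
orientation: [0.016, 3.138, 0.001]
force: [-0.2, 1.4, 1.3]
opening: 0.0006
t 19.3 q [ 0.075 -1.485] pos [0.6122 0.0976 0.141 ] yaw 3.131 move [ 0.7 -0.1 -0.7] tilt [ 0.001  0.004 -0.   ] F [-0.2  1.4  1.3] T [ 0.006 -0.071  0.048] op 0.0006
```

```bash
python3 -m pendant '[{"translation":[0.3,0,0.5],"twist":[0,0,0],"grip":-1},{"translation":[0,0,0.5],"twist":[0,0,0],"grip":-1},{"translation":[0,0,0.5],"twist":[0,0,0],"grip":-1},{"translation":[0,0,0.5],"twist":[0,0,0],"grip":-1},{"translation":[0,0,0.3],"twist":[0,0,0],"grip":-1},{"translation":[0,0,0],"twist":[0,0,0],"grip":-1},{"translation":[0,0,0],"twist":[0,0,0],"grip":-1},{"translation":[0,0,0],"twist":[0,0,0],"grip":-1},{"translation":[0,0,0],"twist":[0,0,0],"grip":-1},{"translation":[0,0,0],"twist":[0,0,0],"grip":-1}]'
python3 -c "
from h import *
rep(.1417,(.6115,.0975))"
```

```text
t: 20.3
tool_pos: [0.6122, 0.0976, 0.1393]
orientation: [0.016, 3.137, 0.001]
force: [-1.2, -0.6, 3.3]
opening: 0.0004
t 20.3 q [ 0.075 -1.485] pos [0.6122 0.0976 0.1393] yaw 3.131 move [ 0.7 -0.1 -2.4] tilt [0.001 0.005 0.   ] F [-1.2 -0.6  3.3] T [0.017 0.11  0.001] op 0.0004
```

```bash
python3 -m pendant '[{"translation":[0,0,0.5],"twist":[0,0,0],"grip":-1},{"translation":[0,0,0.4],"twist":[0,0,0],"grip":-1},{"translation":[0,0,0.3],"twist":[0,0,0],"grip":-1},{"translation":[0,0,0],"twist":[0,0,0],"grip":-1},{"translation":[0,0,0],"twist":[0,0,0],"grip":-1},{"translation":[0,0,0],"twist":[0,0,0],"grip":-1},{"translation":[0,0,0],"twist":[0,0,0],"grip":-1},{"translation":[0,0,0],"twist":[0,0,0],"grip":-1},{"translation":[0,0,0],"twist":[0,0,0],"grip":-1},{"translation":[0,0,0],"twist":[0,0,0],"grip":-1}]'
python3 -c "
from h import *
rep(.1417,(.6115,.0975))
W=lambda:0
snap('wrist','w5');s=load('w5');im=s['im'].astype(int);W=cloud(s)
red=(im[...,0]>120)&(im[...,1]<70)&(im[...,2]<70)&(abs(W[...,2]-.09)<.02)
print(red.sum(),np.nanmedian(W[red],0))
s=load('w4');im=s['im'].astype(int);W=cloud(s)
red=(im[...,0]>120)&(im[...,1]<70)&(im[...,2]<70)&(abs(W[...,2]-.09)<.02)
print(red.sum(),np.nanmedian(W[red],0))"
```

```text
t: 21.3
tool_pos: [0.6123, 0.0976, 0.1392]
orientation: [0.016, 3.137, 0.001]
force: [-1.6, -0.4, 4.4]
opening: 0.0005
t 21.3 q [ 0.075 -1.485] pos [0.6123 0.0976 0.1392] yaw 3.131 move [ 0.8 -0.1 -2.5] tilt [0.001 0.005 0.   ] F [-1.6 -0.4  4.4] T [ 0.012  0.187 -0.039] op 0.0005
810 [0.49989536 0.10351643 0.09227536]
593 [0.49981971 0.10345372 0.09220787]
```

The plug is met at about 2.4 mm and the flag is still at 0.0922. Because each row restarts from the measured pose, the step size acts as a gentle force limit, so I'll raise it slowly.

```bash
python3 -m pendant '[{"translation":[0,0,0.4],"twist":[0,0,0],"grip":-1},{"translation":[0,0,0.5],"twist":[0,0,0],"grip":-1},{"translation":[0,0,0.5],"twist":[0,0,0],"grip":-1},{"translation":[0,0,0.5],"twist":[0,0,0],"grip":-1},{"translation":[0,0,0.5],"twist":[0,0,0],"grip":-1},{"translation":[0,0,0.5],"twist":[0,0,0],"grip":-1},{"translation":[0,0,0.5],"twist":[0,0,0],"grip":-1},{"translation":[0,0,0.5],"twist":[0,0,0],"grip":-1},{"translation":[0,0,0.5],"twist":[0,0,0],"grip":-1},{"translation":[0,0,0.5],"twist":[0,0,0],"grip":-1}]'
cat > fl.py <<'E'
from h import *
import sys
rep(.1417,(.6115,.0975))
snap('wrist',sys.argv[1]);s=load(sys.argv[1]);im=s['im'].astype(int);W=cloud(s)
red=(im[...,0]>120)&(im[...,1]<70)&(im[...,2]<70)&(abs(W[...,2]-.09)<.02)
print('flag',red.sum(),np.nanmedian(W[red],0))
E
python3 fl.py w6
```

```text
t: 22.35
tool_pos: [0.6123, 0.0976, 0.1387]
orientation: [0.016, 3.135, 0.001]
force: [-3.5, -0.4, 8.2]
opening: 0.0003
t 22.35 q [ 0.075 -1.485] pos [0.6123 0.0976 0.1387] yaw 3.131 move [ 0.8 -0.1 -3. ] tilt [ 0.001  0.006 -0.   ] F [-3.5 -0.4  8.2] T [-0.024  0.51  -0.02 ] op 0.0003
flag 814 [0.49989746 0.10349709 0.092195  ]
```

```bash
python3 -m pendant '[{"translation":[0.1,0,0.5],"twist":[0,0.001,0],"grip":-1},{"translation":[0.1,0,0.5],"twist":[0,0.001,0],"grip":-1},{"translation":[0.1,0,0.6],"twist":[0,0.001,0],"grip":-1},{"translation":[0.1,0,0.6],"twist":[0,0.001,0],"grip":-1},{"translation":[0.1,0,0.6],"twist":[0,0.001,0],"grip":-1},{"translation":[0.1,0,0.6],"twist":[0,0.001,0],"grip":-1},{"translation":[0.1,0,0.6],"twist":[0,0.001,0],"grip":-1},{"translation":[0.1,0,0.6],"twist":[0,0.001,0],"grip":-1},{"translation":[0.1,0,0.6],"twist":[0,0.001,0],"grip":-1},{"translation":[0.1,0,0.6],"twist":[0,0.001,0],"grip":-1}]'
python3 fl.py w7
```

```text
t: 23.4
tool_pos: [0.6123, 0.0976, 0.1386]
orientation: [-0.016, -3.141, -0.001]
force: [-3.7, -1.3, 8.0]
opening: 0.0003
t 23.4 q [ 0.075 -1.486] pos [0.6123 0.0976 0.1386] yaw 3.132 move [ 0.8 -0.1 -3.1] tilt [ 0. -0.  0.] F [-3.7 -1.3  8. ] T [-0.01   0.484 -0.067] op 0.0003
flag 812 [0.49990815 0.10348683 0.09223538]
```

```bash
python3 -m pendant '[{"translation":[0.3,0,0.6],"twist":[0,0,0],"grip":-1},{"translation":[0.3,0,0.7],"twist":[0,0,0],"grip":-1},{"translation":[0.3,0,0.7],"twist":[0,0,0],"grip":-1},{"translation":[0.3,0,0.7],"twist":[0,0,0],"grip":-1},{"translation":[0.3,0,0.7],"twist":[0,0,0],"grip":-1},{"translation":[0.3,0,0.7],"twist":[0,0,0],"grip":-1},{"translation":[0.3,0,0.7],"twist":[0,0,0],"grip":-1},{"translation":[0.3,0,0.7],"twist":[0,0,0],"grip":-1},{"translation":[0.3,0,0.7],"twist":[0,0,0],"grip":-1},{"translation":[0.3,0,0.7],"twist":[0,0,0],"grip":-1}]'
python3 fl.py w8
```

```text
t: 24.45
tool_pos: [0.6123, 0.0976, 0.1387]
orientation: [0.016, 3.134, 0.001]
force: [-3.2, -0.3, 8.0]
opening: 0.0
t 24.45 q [ 0.075 -1.485] pos [0.6123 0.0976 0.1387] yaw 3.132 move [ 0.8 -0.1 -3. ] tilt [0.001 0.008 0.   ] F [-3.2 -0.3  8. ] T [-0.07   0.396  0.029] op 0.0
flag 818 [0.49992114 0.10347701 0.09218258]
```

```bash
python3 -m pendant '[{"translation":[0.2,0,0.7],"twist":[0,0.001,0],"grip":-1},{"translation":[0.2,0,0.8],"twist":[0,0.001,0],"grip":-1},{"translation":[0.2,0,0.8],"twist":[0,0.001,0],"grip":-1},{"translation":[0.2,0,0.8],"twist":[0,0.001,0],"grip":-1},{"translation":[0.2,0,0.9],"twist":[0,0.001,0],"grip":-1},{"translation":[0.2,0,0.9],"twist":[0,0.001,0],"grip":-1},{"translation":[0.2,0,0.9],"twist":[0,0.001,0],"grip":-1},{"translation":[0.2,0,0.9],"twist":[0,0.001,0],"grip":-1},{"translation":[0.2,0,0.9],"twist":[0,0.001,0],"grip":-1},{"translation":[0.2,0,0.9],"twist":[0,0.001,0],"grip":-1}]'
python3 fl.py w9
```

```text
t: 25.5
tool_pos: [0.6123, 0.0976, 0.1375]
orientation: [0.016, 3.137, 0.001]
force: [-3.1, -1.5, 8.5]
opening: 0.0005
t 25.5 q [ 0.075 -1.486] pos [0.6123 0.0976 0.1375] yaw 3.132 move [ 0.8 -0.1 -4.2] tilt [ 0.001  0.004 -0.   ] F [-3.1 -1.5  8.5] T [-0.085  0.461  0.013] op 0.0005
flag 880 [0.49994403 0.10338172 0.09660417]
```

The flag is up 4.4 mm and the plug is sliding. Continuing at the same force.

```bash
python3 -m pendant '[{"translation":[0.2,0,0.9],"twist":[0,0.001,0],"grip":-1},{"translation":[0.2,0,0.9],"twist":[0,0.001,0],"grip":-1},{"translation":[0.2,0,0.9],"twist":[0,0.001,0],"grip":-1},{"translation":[0.2,0,0.9],"twist":[0,0.001,0],"grip":-1},{"translation":[0.2,0,0.9],"twist":[0,0.001,0],"grip":-1},{"translation":[0.2,0,0.9],"twist":[0,0.001,0],"grip":-1},{"translation":[0.2,0,0.8],"twist":[0,0.001,0],"grip":-1},{"translation":[0.2,0,0.8],"twist":[0,0.001,0],"grip":-1},{"translation":[0.2,0,0.8],"twist":[0,0.001,0],"grip":-1},{"translation":[0.2,0,0.8],"twist":[0,0.001,0],"grip":-1}]'
python3 fl.py w10
```

```text
t: 26.55
tool_pos: [0.6123, 0.0976, 0.1365]
orientation: [0.015, 3.141, 0.001]
force: [-3.6, -0.4, 8.1]
opening: 0.0004
t 26.55 q [ 0.075 -1.486] pos [0.6123 0.0976 0.1365] yaw 3.132 move [ 0.8 -0.1 -5.2] tilt [ 0.001  0.    -0.   ] F [-3.6 -0.4  8.1] T [-0.073  0.538  0.011] op 0.0004
flag 921 [0.5000845  0.10370649 0.10016254]
```

Flag is up about 8.0 mm. I'll hold for a second with the same gentle push.

```bash
python3 -m pendant '[{"translation":[0,0,0.9],"twist":[0,0,0],"grip":-1},{"translation":[0,0,0.9],"twist":[0,0,0],"grip":-1},{"translation":[0,0,0.9],"twist":[0,0,0],"grip":-1},{"translation":[0,0,0.9],"twist":[0,0,0],"grip":-1},{"translation":[0,0,0.9],"twist":[0,0,0],"grip":-1},{"translation":[0,0,0.9],"twist":[0,0,0],"grip":-1},{"translation":[0,0,0.8],"twist":[0,0,0],"grip":-1},{"translation":[0,0,0.8],"twist":[0,0,0],"grip":-1},{"translation":[0,0,0.8],"twist":[0,0,0],"grip":-1},{"translation":[0,0,0.8],"twist":[0,0,0],"grip":-1}]'
python3 fl.py w11
python3 -m pendant '[{"translation":[0,0,0],"twist":[0,0,0],"grip":-1},{"translation":[0,0,-0.5],"twist":[0,0,0],"grip":-1},{"translation":[0,0,-2],"twist":[0,0,0],"grip":-1},{"translation":[0,0,-4],"twist":[0,0,0],"grip":-1},{"translation":[0,0,-8],"twist":[0,0,0],"grip":-1},{"translation":[0,0,-15],"twist":[0,0,0],"grip":-1},{"translation":[0,0,-20],"twist":[0,0,0],"grip":-1},{"translation":[0,0,-20],"twist":[0,0,0],"grip":-1},{"translation":[0,0,0],"twist":[0,0,0],"grip":-1},{"translation":[0,0,0],"twist":[0,0,0],"grip":-1}]'
python3 - <<'E'
import sys;sys.argv=['','w12']
exec(open('fl.py').read())
q=W[(np.hypot(W[...,0]-.6115,W[...,1]-.0975)<.012)&(W[...,2]<.16)];z=q[:,2]
for a,b in((.137,.15),(.129,.1365)):
    P=q[(z>a)&(z<b)];print(len(P),np.median(P,0),cv2.minEnclosingCircle((P[:,:2]*1000).astype(np.float32)))
snap('top','top1')
a,b=load('top0'),load('top1');A,B=a['im'],b['im']
for n,(x0,y0,x1,y1) in dict(tub=(90,175,190,270),press=(485,200,552,295),paddle=(260,150,375,197)).items():
    f=lambda I:np.float32(cv2.cvtColor(I[y0:y1,x0:x1],cv2.COLOR_RGB2GRAY));print(n,cv2.phaseCorrelate(f(A),f(B)))
E
```

```text
t: 27.6
tool_pos: [0.6124, 0.0976, 0.1364]
orientation: [0.015, 3.139, 0.001]
force: [-4.0, -0.4, 10.3]
opening: 0.0005
t 27.6 q [ 0.075 -1.486] pos [0.6124 0.0976 0.1364] yaw 3.132 move [ 0.8 -0.1 -5.3] tilt [0.    0.002 0.   ] F [-4.  -0.4 10.3] T [-0.029  0.753  0.01 ] op 0.0005
flag 926 [0.50008172 0.10365389 0.1002242 ]
t: 28.65
tool_pos: [0.6119, 0.0977, 0.2109]
orientation: [0.015, 3.139, 0.001]
force: [-0.5, 0.5, -0.7]
opening: 0.0004
t 28.65 q [ 0.075 -1.486] pos [0.6119 0.0977 0.2109] yaw 3.132 move [ 0.5 -0.2 69.2] tilt [0.001 0.002 0.   ] F [-0.5  0.5 -0.7] T [ 0.079 -0.125  0.033] op 0.0004
flag 474 [0.49984674 0.10351275 0.10018835]
164 [0.61063294 0.09759623 0.14159032] ((611.39697265625, 97.58965301513672), 4.615520000457764)
318 [0.60862279 0.09730694 0.13372967] ((611.4400024414062, 97.84529876708984), 8.677031517028809)
tub ((-0.14761088220473795, 0.003977086864303203), 0.3577254163225492)
press ((0.016654191361311632, 0.001627897333541739), 0.9984176474519901)
paddle ((0.014257593913519884, -0.07962366064086268), 0.5129334864517053)
```

View pics/w12.png

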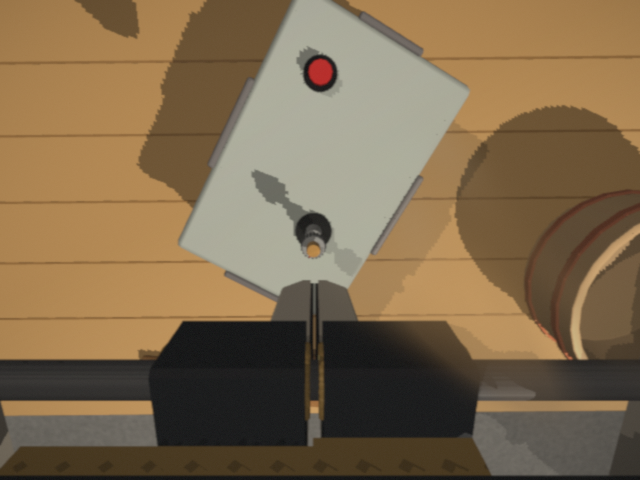

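The flag at (321,72) is up and casts a shadow. The pin at (313,249) has sprung back to 0.1416, the nut is still fully up, and nothing else moved. Handing in.

```bash
python3 -c "
from h import *
print(robot.close_job())"
```

```text
the job is handed in; nothing more can be done
None
```

I let the vacuum out as asked and handed the job in at about 29 s.

- **Nut:** I unscrewed it in two grips, about 6.25 rad plus the last part until the wrist torque jumped to 0.3 N m at the end stop. The pin top then stood 8.0 mm above the nut top, which is what "fully up" should give.
- **Pin:** I pressed it with shut fingers. The plug gave way at about 8.5 N vertical, and I held it for about a second. The highest reading was 10.3 N vertical with 4 N sideways (about 11 N in all); forces were only read at the end of each move.
- **Last checks:** The flag stayed up 8.0 mm. The pin was back at its starting height (0.1416 m, was 0.1417 m), with the nut still fully up. The gripper is clear, about 70 mm above the pin.
- **Tub, press and paddle:** The top view shows shifts under 0.15 pixel for all three. The image match was weak for the tub and paddle (0.36 and 0.51, against 0.998 for the press), possibly because shadows changed. I never went near either.
- **Sideways force:** The 3–4 N while pressing did not go away with small corrections. The pin still stands on its axis afterwards.

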